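# Put the cup and coaster set away to dry

### The job

Put this pottery set away to dry: stand every cup upright on the ware board, and only then slide the loaded board along the table by its handle block, fully home into the slotted wooden holder, with the cups still standing on it. Also slide every round clay coaster in under the low slatted drying rack, flat on the table, until it is flush with the rack's front edge or deeper. Leave the two jars standing where they are.

Things in the scene. Friction and masses are not known exactly. Their poses are not given: they have to be found in the camera images.
- coaster1: a round flat clay coaster, plain disc 60 mm across and 18 mm thick, weighing about 0.1 kg; origin: centre of its underside, z up. May be absent.
- coaster2: a round flat clay coaster, plain disc 60 mm across and 18 mm thick, weighing about 0.1 kg; origin: centre of its underside, z up. May be absent.
- coaster3: a round flat clay coaster, plain disc 60 mm across and 18 mm thick, weighing about 0.1 kg; origin: centre of its underside, z up. May be absent.
- cup1: a plain unglazed straight-sided clay cup without handle, 60 mm outside diameter, 56 mm tall, 5 mm wall, open at the top, about 0.15 kg; origin: centre of its underside, z is its axis pointing up to the mouth. May be absent.
- cup2: a plain unglazed straight-sided clay cup without handle, 60 mm outside diameter, 56 mm tall, 5 mm wall, open at the top, about 0.15 kg; origin: centre of its underside, z is its axis pointing up to the mouth. May be absent.
- board: loose ware board of light wood, 240 (x) by 130 (y) by 12 mm, on the table, about 0.4 kg. A dark handle block stands on its -x end; free surface for cups from x = -70 to +120 mm. Origin: centre of its underside; its +x end enters the holder first. It starts in front of the holder's mouth, roughly in line. Cup centres must be within 26 mm of its long centre line to clear the holder's lips.
- board_handle (a point): centre of the top of the board's handle block, 50 mm above the table; the block is 50 mm long (board x), 24 mm wide (board y) and rises 38 mm above the board; its centre is 95 mm to -x from the board's centre. Can be pinched from above across its width.
- holder: fixed wooden slotted holder, open above; origin: on the table, centre of the mouth between the ends of two flared guides, x points inwards. Slots x = 40 to 200 mm: cheeks 30 mm high, inner faces y = +-68 mm (3 mm play each side of the board), lips leave a slot 18 mm high and reach in to y = +-56 mm. End stop at x = 200: fully home the board's origin is at x = 80 mm; at the start it is at -155 to -130.
- rack: fixed low rack of wooden slats, 150 mm deep (its x), 310 mm wide (its y); origin: centre of its foot on the table. Open only at its front, the -x side. Slats' undersides 24 mm and tops 32 mm above the table: an 18 mm coaster has 6 mm of room. Inside: side walls at y = +-135 mm, back wall at x = +60 mm. Room for three coasters side by side.
- rack_front (a point): middle of the rack's front edge (rack x = -75 mm), at table height, axes as the rack; coasters enter here
- glaze_jar: bystander: a plastic jar 60 mm across, 95 mm tall; origin: centre of its underside
- slip_jar: bystander: a small plastic jar 44 mm across, 60 mm tall, standing between rack and holder; origin: centre of its underside

How it is judged:
By the outcome, as a careful person would: the job done as asked, in the order asked, and still so for the second after the job is handed in, with the robot touching nothing.
Of coaster1, coaster2, coaster3 only 2 to 3 are there at a start; the rules pass over those that are not, and their reading is None.
Of cup1, cup2 only 1 to 2 are there at a start; the rules pass over those that are not, and their reading is None.
At some moment in a run one of coaster1, coaster2, coaster3 may be knocked a few centimetres aside while the robot is not near it.
Once in a run the grip may slacken for a moment while it holds something.
It also fails if it takes over 210 s, if anything falls off the work surface, if the arm or the gripper's body presses on something with over 40 N, if the wrist force passes 120 N, or if a joint passes its speed limit or range.

### The arm

A 7-joint arm with a two-finger parallel gripper is mounted at the origin on the work surface. World frame = base frame: x ahead of the robot, y to its left, z up, the work surface at z = 0. Lengths are in m, angles in rad, forces in N, time in s.
With the tool pointing down it reaches from about 0.4 to 0.875 m from the base axis. Payload 19.3 kg.
Tool frame: the origin (TCP) lies on the centre line of the jaws, within the pads' length; the fingertips stand 14 mm ahead of it and the grasp point (between the pads) lies 5 mm behind it; y points along the fingers, x is the direction in which the jaws open and shut, and the axes are right-handed (so a half turn about y gives the same grasp; the last joint's range is limited). The gripper opens to 85 mm and grips with 20 to 120 N. Pads are 22 mm wide; open, the fingers measure 114 mm over their backs; the gripper's body (76 mm by 85 mm) begins 54 mm behind the grasp point. The pads swing forward as they close: fully open they stand 13 mm farther back than shut.
Start: joints at [-1.287, 0.521, -0.036, 1.599, 0.021, 1.021, -0.113], TCP at [0.217, 0.586, 0.245] pointing down, gripper open.
Joint ranges: [-2.91, 2.91], [-0.3, 2.13], [-1.5, 1.42], [0.17, 2.43], [-1.26, 4.41], [0.16, 1.93], [-2.52, 2.52]. Speed limits (rad/s): [1.89, 1.89, 2.39, 2.39, 3.01, 3.01, 3.01].

### API

Orientations are given as [roll, pitch, yaw] about the fixed x, y, z axes, in that order (R = Rz(yaw) Ry(pitch) Rx(roll)).
In Python, from workcell import monitor, grab_frame, workorder gives the robot as it stands.
- The arm moves only by the tool drive_tool, never from a script. Its argument "steps" is one flat list of numbers, 5 for each row, row after row: the finger opening in mm, from 0 to 85.4, then the shift along the world's x, y, z in mm, then the turn about the world's z in degrees. In form: [fingers, tx, ty, tz, twist, fingers, tx, ty, tz, twist, ...]. A call has exactly 5 rows; each row shifts and turns the commanded pose from where the row before left it; what a row does not reach is not made up. A row lasts 1/12 s, in which the tool goes at most 41.7 mm and 7.16 degrees, less where a joint would pass 70% of its speed; a pose out of reach is approached as far as the arm can. A call is refused whole if a number of a shift passes 41.7 or a number of a turn 7.16, either way. A call with a gripper value outside its range is refused whole. The fingers move at their own pace and stop on an object; "grip_force" is the grip in N (left out, the last holds). Time passes only in rows, so rows that do not move let the fingers close, or fill a call up. It gives the time, the measured TCP pose, the force and the opening at its end, in the units of the state.
- monitor.observe(): the state, without advancing time (a new reading comes with each control period).
- grab_frame(name): name is "scene" or "top" or "wrist"; returns a dict with "frame" (420x560x3 uint8, red, green, blue), "vertical_fov" (degrees; the focal length in pixels is half the picture's height over the tangent of half this angle, whatever the lens; pixels are square), "cx", "cy" (the principal point, pixels), "xyz" and "orientation" of the camera in the world. Camera axes: x right, y down, z forward; pixel columns grow to the right and rows downward; lengths in m; the calibration is good to about 2 mm. A picture is of the moment at which its call begins. There is no depth.
- workorder.job_done(): hands the job in, once; it reports no verdict.
The state is a dict: "clock": time; "qpos": joint angles; "qd": joint speeds; "joint_efforts": joint torques, N m; "position": TCP position; "tool_rot": TCP orientation; "force": force on the tool from outside, world axes, zero at the start; "moment": the same for the moment, N m; "grip_width": finger opening in m.
Only numpy, scipy, OpenCV 4.12 (cv2) and the standard library are available. Lean on these libraries where they do the work, as an engineer would, in place of code of your own. Each camera call takes 0.05 s, during which the arm holds its last target. There are 200 camera calls.

## Working session

There is one attempt and no reset: what is moved stays moved. The work goes in short steps, Python scripts to look and compute and a tool call to move; the robot and the scene stay as the last step left them, time stands still between calls to the robot, and variables do not carry over. Pictures are saved under pics/ and viewed, about 12 in all and at most 16, crops included, and the job is handed in when it is done.

Besides the shell and the picture viewer there is one more tool, called after ">>>" as name(argument=value, ...) on one line, values as JSON. drive_tool: Moves the arm, as the interface text tells. Its arguments: {"type":"object","properties":{"steps":{"type":"array"},"grip_force":{"type":"number"}},"required":["steps"]}

```bash
mkdir -p pics; ls
cat > h.py <<'E'
import numpy as np, cv2
from scipy.spatial.transform import Rotation as R
from workcell import monitor, grab_frame, workorder
def K(f):
    h,w=f["frame"].shape[:2]; return h/2/np.tan(np.radians(f["vertical_fov"])/2)
def rot(f):
    o=np.array(f["orientation"]); return R.from_euler('xyz',o).as_matrix() if o.size==3 else o.reshape(3,3)
def ray(f,u,v,z):
    d=rot(f)@np.array([(u-f["cx"])/K(f),(v-f["cy"])/K(f),1.]); c=np.array(f["xyz"])
    return c+d*(z-c[2])/d[2]
def proj(f,p):
    q=rot(f).T@(np.array(p)-np.array(f["xyz"])); return q[:2]/q[2]*K(f)+[f["cx"],f["cy"]]
def save(f,n): cv2.imwrite('pics/'+n,f["frame"][:,:,::-1])
E
python3 - <<'E'
from h import *
import pickle
for n in("scene","top"):
    f=grab_frame(n); pickle.dump(f,open(n+'.pkl','wb')); save(f,n+'0.png'); print({k:v for k,v in f.items() if k!='frame'})
print(monitor.observe())
a=cv2.imread('pics/top0.png');cv2.imwrite('pics/top0b.png',cv2.resize(a,(800,600),interpolation=cv2.INTER_CUBIC))
E
```

```text
pics
{'vertical_fov': 54.35121130359747, 'cx': 277.3161168017769, 'cy': 210.3120030096815, 'xyz': array([ 1.06546257, -0.36106676,  0.91454422]), 'orientation': array([-2.46929381e+00,  1.61321015e-03,  8.91759431e-01])}
{'vertical_fov': 51.562573808608725, 'cx': 285.62270854659255, 'cy': 201.78530923753746, 'xyz': array([0.35439472, 0.06511005, 1.06970805]), 'orientation': array([-2.99055867, -0.01903865, -1.54227536])}
{'clock': 0.1, 'qpos': array([-1.28723488,  0.52197203, -0.03633684,  1.59993668,  0.02118638,
        1.02106468, -0.11280528]), 'qd': array([-5.16828507e-04, -2.27080709e-03, -5.45956866e-05, -3.00148111e-03,
        5.51345737e-04, -1.04144777e-03,  1.87508664e-04]), 'joint_efforts': array([ 4.01958052e-03, -9.28480482e+01,  1.98423497e+00, -3.70533478e+01,
        1.81931513e-02,  5.25596275e-03,  7.40191012e-06]), 'position': array([0.21644419, 0.58603359, 0.24477731]), 'tool_rot': array([-1.57084795e+00,  9.95140405e-04,  1.21701937e+00]), 'force': array([-0.32650228, -0.7827413 ,  0.05649963]), 'moment': array([ 0.01403671, -0.01197421, -0.01907997]), 'grip_width': 0.08530487294045708}
```

View pics/top0b.png

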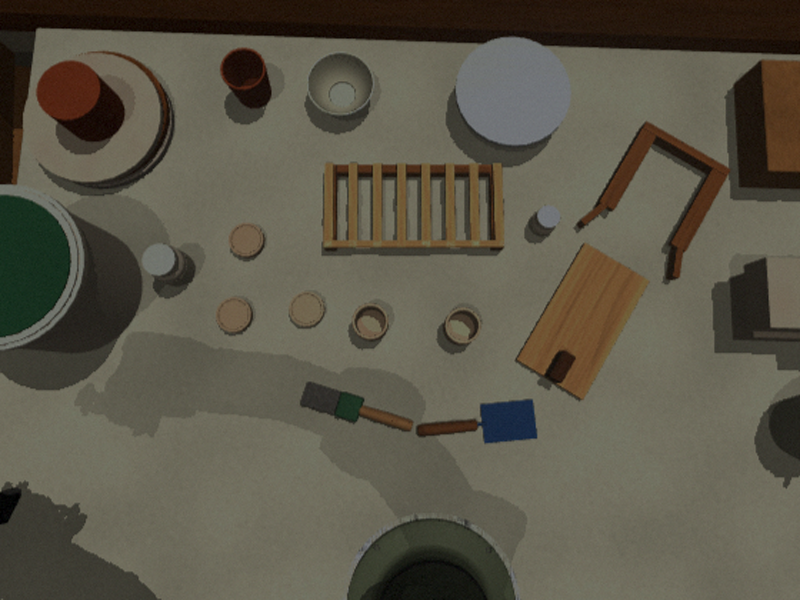

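View pics/scene0.png

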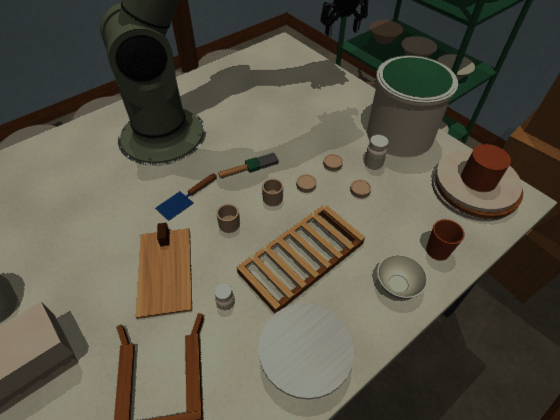

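The picture shows three coasters at about (246,240), (235,315) and (307,309), and two upright cups at (370,322) and (462,326) in the 800-pixel top view. The rack front edge is near row 245. The board handle is at (561,366) and the holder mouth is upper right. I'll measure them now.

Run:
```python
from h import *
import pickle
t=pickle.load(open('top.pkl','rb')); s=pickle.load(open('scene.pkl','rb'))
k=.7
P=lambda u,v,z: np.round(ray(t,u*k,v*k,z)*1000,1)
lab=cv2.cvtColor(t['frame'],cv2.COLOR_RGB2LAB).astype(float)
hsv=cv2.cvtColor(t['frame'],cv2.COLOR_RGB2HSV)
for n,u,v,z in [('c1',246,240,.018),('c2',235,315,.018),('c3',307,309,.018),('cupA',370,318,.056),('cupB',462,324,.056)]:
    x0,y0=int(u*k)-20,int(v*k)-20
    w=lab[y0:y0+40,x0:x0+40]
    m=((w[:,:,1]-128+ (w[:,:,2]-128))>14).astype(np.uint8)
    cs,_=cv2.findContours(m,cv2.RETR_EXTERNAL,cv2.CHAIN_APPROX_NONE)
    c=max(cs,key=cv2.contourArea); e=cv2.fitEllipse(c)
    print(n,'ell',np.round(e[0],1),np.round(e[1],1),'click',P(u,v,z),'seg',np.round(1000*ray(t,e[0][0]+x0,e[0][1]+y0,z),1), 'scene px',proj(s,ray(t,e[0][0]+x0,e[0][1]+y0,z)).round())
for n,u,v,z in [('rackFL',323,245,.032),('rackFR',504,245,.032),('rackBL',325,164,.032),('rackBR',501,164,.032),
 ('bd nearL',517,361,.012),('bd nearR',582,399,.012),('bd farL',585,244,.012),('bd farR',648,282,.012),
 ('handle',561,364,.05),('hold endL',647,123,.03),('hold endR',727,169,.03),('flareL tip',580,224,.03),('flareR tip',675,276,.03),
 ('slip',547,214,.06),('glaze',159,260,.095)]: print(n,P(u,v,z))
# crops
a=t['frame'][:,:,::-1]
def crop(x,y,w,h,f): return cv2.resize(a[y:y+h,x:x+w],None,fx=f,fy=f,interpolation=cv2.INTER_CUBIC)
A=crop(350,75,190,215,2.75); cv2.imwrite('pics/crop1.png',cv2.convertScaleAbs(A,alpha=1.6))
```

```text
c1 ell [19.6 19.1] [22.1 23.4] click [590.4 331.5  18. ] seg [592.6 333.   18. ] scene px [361. 186.]
c2 ell [19.  19.7] [22.9 23.9] click [460.  341.2  18. ] seg [461.8 345.   18. ] scene px [333. 160.]
c3 ell [19.3 20. ] [21.3 21.9] click [474.  220.3  18. ] seg [474.5 224.1  18. ] scene px [306. 180.]
cupA ell [20.2 26.3] [14.9 20.2] click [458.  111.1  56. ] seg [444.6 110.1  56. ] scene px [270. 184.]
cupB ell [16.8 23.2] [12.3 19.6] click [452.7 -39.9  56. ] seg [446.8 -31.6  56. ] scene px [229. 209.]
rackFL [582.8 196.8  32. ]
rackFR [ 593.  -112.4   32. ]
rackBL [726.8 200.4  32. ]
rackBR [ 737.7 -106.4   32. ]
bd nearL [ 396.8 -139.    12. ]
bd nearR [ 336.3 -249.1   12. ]
bd farL [ 604.  -258.1   12. ]
bd farR [ 540.  -367.2   12. ]
handle [ 392.5 -204.    50. ]
hold endL [ 823.7 -366.6   30. ]
hold endR [ 743.4 -506.1   30. ]
flareL tip [ 634.9 -244.4   30. ]
flareR tip [ 548.8 -406.7   30. ]
slip [ 642.3 -179.9   60. ]
glaze [536.2 447.   95. ]
```

View pics/crop1.png

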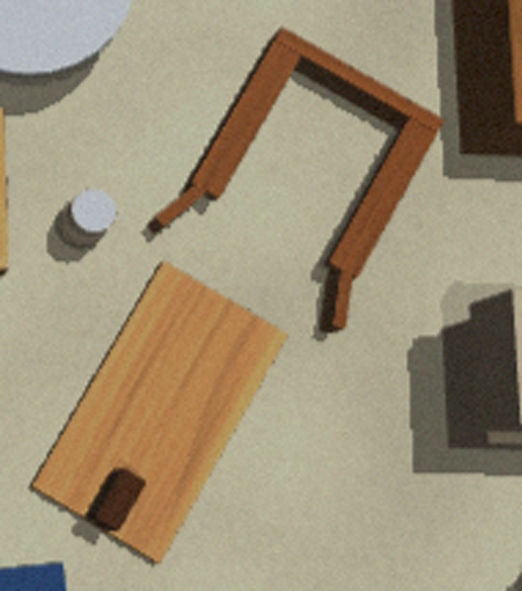

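The board, holder and rack sizes all check out. Both the board and holder sit at yaw -30° and are in line within about 1 mm. I'll move over the cups, turn the jaws to the board's y axis, and look with the wrist camera.

>>> drive_tool(steps=[85,16,-36.7,0,-4.9,85,16,-36.7,0,-4.83,85,16,-36.7,0,0,85,16,-36.7,0,0,85,16,-36.7,0,0], grip_force=40)

```text
clock: 0.52
position: [0.2968, 0.4008, 0.2451]
tool_rot: [-1.571, 0.0, 1.047]
force: [0.6, 1.1, 0.8]
grip_width: 0.0851
```

>>> drive_tool(steps=[85,16,-36.7,0,0,85,16,-36.7,0,0,85,16,-36.7,0,0,85,16,-36.7,0,0,85,16,-36.7,0,0])

```text
clock: 0.93
position: [0.3768, 0.2174, 0.2453]
tool_rot: [-1.571, -0.0, 1.047]
force: [1.9, 0.8, 0.2]
grip_width: 0.0848
```

>>> drive_tool(steps=[85,16,-36.7,0,0,85,16,-36.7,0,0,85,16,-36.7,0,0,85,16,-36.7,0,0,85,16,-36.7,0,0])

```text
clock: 1.35
position: [0.4568, 0.0338, 0.2454]
tool_rot: [-1.571, -0.0, 1.047]
force: [1.5, 0.6, -0.4]
grip_width: 0.0848
```

Run:
```python
from h import *
import pickle
f=grab_frame('wrist'); save(f,'w1.png'); pickle.dump(f,open('w1.pkl','wb'))
o=monitor.observe(); print(o['clock'],o['position'],o['tool_rot']); print({k:v for k,v in f.items() if k!='frame'})
for p in [(.458,.111,.056),(.453,-.04,.056)]: print(proj(f,p))
```

```text
1.4 [0.45910756 0.02685017 0.24559757] [-1.57342098e+00  1.23526412e-03  1.04069952e+00]
{'vertical_fov': 58.35635374955659, 'cx': 280.16615082672945, 'cy': 214.1639425842925, 'xyz': array([0.389185  , 0.07336604, 0.37352625]), 'orientation': array([ 2.83118911e+00, -1.25411829e-04,  1.04785701e+00])}
[360.12241726 144.73889647]
[205.9778735 224.8626181]
```

View pics/w1.png

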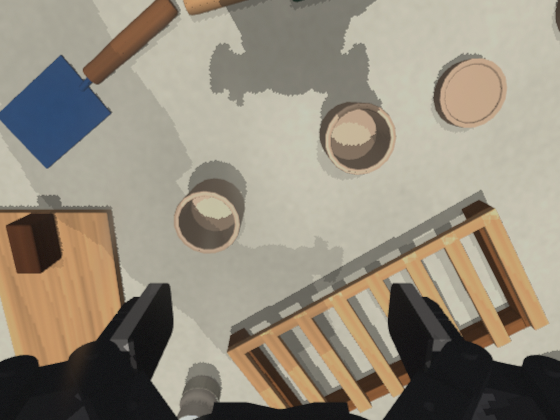

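Wrist view: cup rims are centred at about (360,137) and (209,220), both upright. The rack front top edge runs from (228,348) to (492,208), and the handle top is at about (27,228).

Run:
```python
from h import *
import pickle
f=pickle.load(open('w1.pkl','rb'))
for n,u,v,z in [('A',360,137,.056),('B',209,220,.056),('rackR',229,348,.032),('rackL',493,208,.032),('c3',472,92,.018),('hand',27,228,.05),('handB',37,243,.05)]: print(n,(ray(f,u,v,z)*1000).round(1))
o=monitor.observe(); print(o['clock'],o['position'],o['tool_rot'])
```

```text
A [452.2 113.7  56. ]
B [450.5 -35.1  56. ]
rackR [ 587.7 -104.6   32. ]
rackL [579.7 196.7  32. ]
c3 [474.2 223.5  18. ]
hand [ 375.  -185.6   50. ]
handB [ 390.9 -187.5   50. ]
1.4 [0.45910756 0.02685017 0.24559757] [-1.57342098e+00  1.23526412e-03  1.04069952e+00]
```

>>> drive_tool(steps=[85,-2.5,-36.25,0,0,85,-2.5,-36.25,0,0,85,0,0,-40,0,85,0,0,-40,0,85,0,0,-30,0])

```text
clock: 1.82
position: [0.4508, -0.0372, 0.1333]
tool_rot: [-1.571, 0.0, 1.046]
force: [0.8, 0.5, -0.3]
grip_width: 0.0851
```

>>> drive_tool(steps=[85,0,0,-10,0,85,0,0,-30,0,85,0,0,-35,0,85,0,0,-30,0,85,0,0,0,0])

```text
clock: 2.23
position: [0.449, -0.0366, 0.026]
tool_rot: [-1.565, 0.004, 1.047]
force: [-2.6, -0.2, -0.8]
grip_width: 0.0851
```

>>> drive_tool(steps=[50,0,0,0,0,50,0,0,0,0,50,0,0,0,0,50,0,0,0,0,50,0,0,0,0])

```text
clock: 2.65
position: [0.4525, -0.0367, 0.0321]
tool_rot: [-1.573, -0.001, 1.047]
force: [-3.3, 0.5, 16.1]
grip_width: 0.058
```

>>> drive_tool(steps=[50,0,0,0,0,50,0,0,0,0,50,0,0,10,0,50,0,0,15,0,50,0,0,0,0])

```text
clock: 3.07
position: [0.4528, -0.0367, 0.0582]
tool_rot: [-1.574, -0.002, 1.047]
force: [0.7, -0.2, -0.4]
grip_width: 0.0579
```

>>> drive_tool(steps=[50,4.6,-14,5,0,50,9.2,-28.2,0,0,50,9.2,-28.2,0,0,50,9.2,-28.2,0,0,50,9.2,-28.2,0,0])

```text
clock: 3.48
position: [0.4936, -0.1649, 0.0611]
tool_rot: [-1.572, -0.0, 1.048]
force: [0.1, 0.5, -0.7]
grip_width: 0.058
```

>>> drive_tool(steps=[50,9.2,-28.2,0,0,50,9.2,-28.2,0,0,50,9.2,-28.2,0,0,50,9.2,-28.2,0,0,50,4.4,-14.3,0,0])

```text
clock: 3.9
position: [0.5347, -0.2944, 0.0612]
tool_rot: [-1.573, 0.001, 1.045]
force: [-0.5, -1.2, -1.3]
grip_width: 0.0576
```

>>> drive_tool(steps=[50,0,0,0,0,50,0,0,0,0,50,0,0,0,0,50,0,0,0,0,50,0,0,0,0])

```text
clock: 4.32
position: [0.5343, -0.2896, 0.0605]
tool_rot: [-1.571, -0.0, 1.048]
force: [0.3, 0.7, -2.1]
grip_width: 0.0583
```

Run:
```python
from h import *
import pickle
f=grab_frame('wrist'); pickle.dump(f,open('w2.pkl','wb')); g=grab_frame('scene'); pickle.dump(g,open('s2.pkl','wb'))
o=monitor.observe(); print(o['clock'],o['position'],o['tool_rot'],o['grip_width'])
b=np.hstack([cv2.resize(f['frame'],(440,330)),cv2.resize(g['frame'][140:350,60:340],(440,330),interpolation=cv2.INTER_CUBIC)])
cv2.imwrite('pics/m2.png',cv2.convertScaleAbs(cv2.resize(b,(800,300)),alpha=1.4)[:,:,::-1])
```

```text
4.4167 [ 0.53429419 -0.29000945  0.06047652] [-1.57088761e+00 -1.16762368e-04  1.04796445e+00] 0.05773262774831725
```

View pics/m2.png

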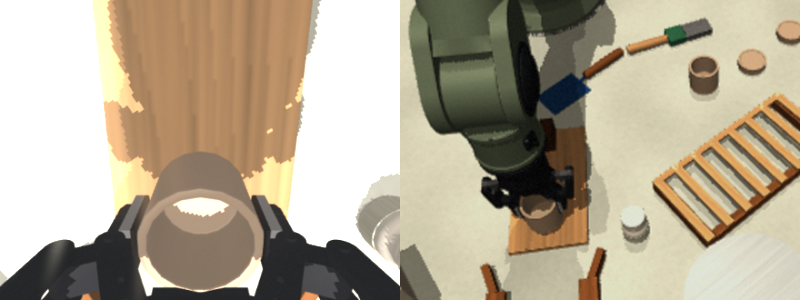

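The cup is held level and sits over the board's centre line, near its far end. Now I'll lower it and release.

>>> drive_tool(steps=[50,0,0,-6,0,50,0,0,-5,0,50,0,0,-3,0,50,0,0,-1.5,0,50,0,0,0,0])

```text
clock: 4.83
position: [0.5339, -0.2905, 0.0444]
tool_rot: [-1.57, 0.0, 1.047]
force: [-0.8, -0.5, -1.3]
grip_width: 0.0574
```

>>> drive_tool(steps=[50,0,0,0,0,58,0,0,0,0,62,0,0,0,0,66,0,0,0,0,72,0,0,0,0])

```text
clock: 5.25
position: [0.5342, -0.2907, 0.0449]
tool_rot: [-1.571, 0.0, 1.047]
force: [-0.2, -0.4, 0.8]
grip_width: 0.0721
```

>>> drive_tool(steps=[85,0,0,0,0,85,0,0,0,0,85,0,0,20,0,85,0,0,35,0,85,0,0,35,0])

```text
clock: 5.67
position: [0.5334, -0.2904, 0.1351]
tool_rot: [-1.569, 0.0, 1.047]
force: [0.2, -0.5, 0.5]
grip_width: 0.0852
```

>>> drive_tool(steps=[85,0,0,35,0,85,0,0,0,0,85,0,0,0,0,85,0,0,0,0,85,0,0,0,0])

```text
clock: 6.08
position: [0.5337, -0.2903, 0.1687]
tool_rot: [-1.569, 0.0, 1.047]
force: [-0.6, 0.5, -0.5]
grip_width: 0.0849
```

Run:
```python
from h import *
import pickle
f=grab_frame('wrist'); pickle.dump(f,open('w3.pkl','wb')); g=grab_frame('top'); pickle.dump(g,open('t3.pkl','wb'))
o=monitor.observe(); print(o['clock'],o['position'],o['tool_rot'],o['grip_width'])
save(f,'w3.png')
```

```text
6.1833 [ 0.53369881 -0.29039554  0.16866882] [-1.56894835e+00  3.01519394e-04  1.04717914e+00] 0.08509383835623358
```

View pics/w3.png

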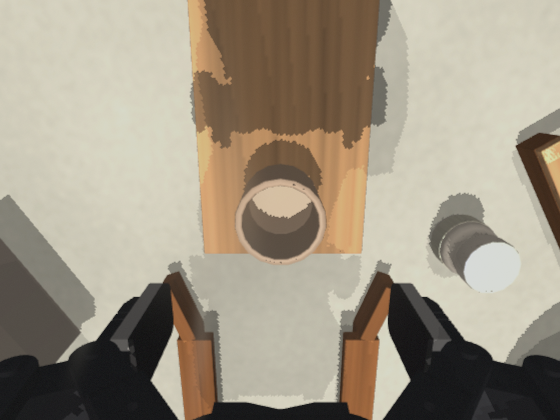

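Cup is upright at (281,222) in the picture, centred on the board (end edge from 204 to 362). Now the second cup.

>>> drive_tool(steps=[85,-7.4,36.7,0,0,85,-7.4,36.7,0,0,85,-7.4,36.7,0,0,85,-7.4,36.7,0,0,85,-7.4,36.7,0,0])

```text
clock: 6.6
position: [0.4962, -0.1056, 0.1691]
tool_rot: [-1.57, 0.001, 1.047]
force: [1.6, 0.2, 0.3]
grip_width: 0.0852
```

>>> drive_tool(steps=[85,-7.4,36.7,0,0,85,-7.4,36.7,0,0,85,-7.4,36.7,0,0,85,-7.4,36.7,0,0,85,-7.4,36.7,0,0])

```text
clock: 7.02
position: [0.4592, 0.0779, 0.1693]
tool_rot: [-1.57, 0.001, 1.047]
force: [0.9, 0.1, -0.7]
grip_width: 0.0853
```

>>> drive_tool(steps=[85,-6.8,36.9,0,0,85,0,0,-20,0,85,0,0,-20,0,85,0,0,-20,0,85,0,0,-20,0])

```text
clock: 7.43
position: [0.453, 0.1134, 0.0885]
tool_rot: [-1.57, 0.001, 1.048]
force: [1.0, 0.1, -0.8]
grip_width: 0.0848
```

>>> drive_tool(steps=[85,0,0,-20,0,85,0,0,-20,0,85,0,0,-19.5,0,85,0,0,0,0,85,0,0,0,0])

```text
clock: 7.85
position: [0.4526, 0.1129, 0.0296]
tool_rot: [-1.569, 0.002, 1.047]
force: [-1.1, 0.4, 0.1]
grip_width: 0.085
```

>>> drive_tool(steps=[50,0,0,0,0,50,0,0,0,0,50,0,0,0,0,50,0,0,0,0,50,0,0,0,0])

```text
clock: 8.27
position: [0.4539, 0.1134, 0.0315]
tool_rot: [-1.572, -0.001, 1.047]
force: [-3.0, -0.9, 10.9]
grip_width: 0.0582
```

>>> drive_tool(steps=[50,0,0,0,0,50,0,0,0,0,50,0,0,10,0,50,0,0,15,0,50,0,0,5,0])

```text
clock: 8.68
position: [0.4541, 0.1134, 0.0625]
tool_rot: [-1.572, -0.002, 1.047]
force: [1.4, 0.4, -0.1]
grip_width: 0.058
```

>>> drive_tool(steps=[50,1,-20,0,0,50,1,-32,0,0,50,1,-32,0,0,50,1,-32,0,0,50,1,-32,0,0])

```text
clock: 9.1
position: [0.4584, -0.0361, 0.0609]
tool_rot: [-1.572, -0.0, 1.048]
force: [0.0, -0.2, -1.8]
grip_width: 0.0576
```

>>> drive_tool(steps=[50,1,-32,0,0,50,1,-32,0,0,50,1,-32,0,0,50,1,-32,0,0,50,1,-32,0,0])

```text
clock: 9.52
position: [0.4633, -0.1965, 0.061]
tool_rot: [-1.572, -0.0, 1.047]
force: [1.1, -0.5, -2.1]
grip_width: 0.0582
```

>>> drive_tool(steps=[50,1,-32,0,0,50,0.5,-19,0,0,50,0,-4.9,0,0,50,0,0,0,0,50,0,0,0,0])

```text
clock: 9.93
position: [0.4649, -0.2499, 0.0606]
tool_rot: [-1.571, -0.0, 1.047]
force: [0.1, -0.7, -1.7]
grip_width: 0.0581
```

>>> drive_tool(steps=[50,0,0,-6,0,50,0,0,-5,0,50,0,0,-3,0,50,0,0,-2,0,50,0,0,0,0])

```text
clock: 10.35
position: [0.4648, -0.25, 0.0438]
tool_rot: [-1.57, -0.0, 1.048]
force: [-0.5, 0.0, -1.4]
grip_width: 0.0581
```

>>> drive_tool(steps=[50,0,0,-0.5,0,58,0,0,0,0,62,0,0,0,0,66,0,0,0,0,72,0,0,0,0])

```text
clock: 10.77
position: [0.4649, -0.2507, 0.0439]
tool_rot: [-1.571, -0.0, 1.047]
force: [0.9, -0.7, 0.6]
grip_width: 0.072
```

>>> drive_tool(steps=[85,0,0,0,0,85,0,0,0,0,85,0,0,20.5,0,85,0,0,35,0,85,0,0,35,0])

```text
clock: 11.18
position: [0.4641, -0.2503, 0.1348]
tool_rot: [-1.569, 0.0, 1.047]
force: [1.0, -0.5, 0.9]
grip_width: 0.0854
```

>>> drive_tool(steps=[85,0,0,35,0,85,-26,15,0,0,85,-26,15,0,0,85,-26,15,0,0,85,0,0,0,0])

```text
clock: 11.6
position: [0.3824, -0.2036, 0.1693]
tool_rot: [-1.568, 0.0, 1.047]
force: [1.6, -1.3, 0.7]
grip_width: 0.0849
```

>>> drive_tool(steps=[85,0,0,0,0,85,0,0,0,0,85,0,0,0,0,85,0,0,0,0,85,0,0,0,0])

```text
clock: 12.02
position: [0.3872, -0.2058, 0.1691]
tool_rot: [-1.571, 0.0, 1.047]
force: [0.0, -0.1, 0.4]
grip_width: 0.085
```

Run:
```python
from h import *
import pickle
f=grab_frame('wrist'); pickle.dump(f,open('w4.pkl','wb')); g=grab_frame('scene')
o=monitor.observe(); print(o['clock'],o['position'],o['tool_rot'],o['grip_width'])
b=np.hstack([cv2.resize(f['frame'],(440,330)),cv2.resize(g['frame'][140:350,60:340],(440,330),interpolation=cv2.INTER_CUBIC)])
cv2.imwrite('pics/m4.png',cv2.convertScaleAbs(cv2.resize(b,(800,300)),alpha=1.2)[:,:,::-1])
```

```text
12.1167 [ 0.38699993 -0.20575215  0.16911328] [-1.57054140e+00  9.10463563e-05  1.04699625e+00] 0.08522385976311471
```

View pics/m4.png

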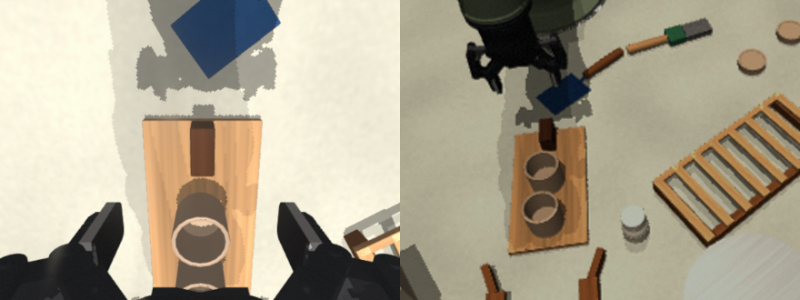

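Both cups are upright in a row on the board, and the handle is centred under the jaws. I'll grip the handle and begin the slide.

>>> drive_tool(steps=[85,0,0,-30,0,85,0,0,-30,0,85,0,0,-30,0,85,0,0,-30,0,85,0,0,-15,0])

```text
clock: 12.53
position: [0.386, -0.2052, 0.0315]
tool_rot: [-1.568, 0.0, 1.047]
force: [-0.4, 0.9, -0.6]
grip_width: 0.0853
```

>>> drive_tool(steps=[70,0,0,0,0,55,0,0,0,0,40,0,0,0,0,30,0,0,0,0,24,0,0,0,0], grip_force=50)

```text
clock: 12.95
position: [0.3876, -0.2058, 0.0354]
tool_rot: [-1.573, -0.0, 1.047]
force: [1.9, 4.3, 3.3]
grip_width: 0.0256
```

>>> drive_tool(steps=[12,0,0,0,0,12,0,0,0,0,12,0,0,0,0,12,0,0,0,0,12,0,0,0,0])

```text
clock: 13.37
position: [0.3875, -0.2058, 0.0355]
tool_rot: [-1.573, -0.0, 1.048]
force: [-1.0, 2.2, 16.8]
grip_width: 0.0234
```

>>> drive_tool(steps=[12,2.6,-1.5,0,0,12,5.2,-3,0,0,12,5.2,-3,0,0,12,5.2,-3,0,0,12,2.6,-1.5,0,0])

```text
clock: 13.78
position: [0.4046, -0.2162, 0.0352]
tool_rot: [-1.564, 0.001, 1.047]
force: [-24.0, 14.8, 39.5]
grip_width: 0.0234
```

The tool is pressing down on the board, so I'll raise it slightly before continuing.

>>> drive_tool(steps=[12,0,0,1,0,12,0,0,0.5,0,12,0,0,0,0,12,0,0,0,0,12,0,0,0,0])

```text
clock: 14.2
position: [0.4076, -0.2176, 0.0358]
tool_rot: [-1.571, 0.0, 1.047]
force: [-0.5, 1.6, -5.4]
grip_width: 0.0232
```

>>> drive_tool(steps=[12,2.6,-1.5,0,0,12,3.5,-2,0,0,12,3.5,-2,0,0,12,3.5,-2,0,0,12,3.5,-2,0,0])

```text
clock: 14.62
position: [0.4248, -0.2274, 0.0358]
tool_rot: [-1.571, 0.0, 1.047]
force: [-1.2, 0.5, -5.3]
grip_width: 0.0234
```

>>> drive_tool(steps=[12,0,0,-0.3,0,12,0,0,0,0,12,0,0,0,0,12,0,0,0,0,12,0,0,0,0])

```text
clock: 15.03
position: [0.4243, -0.2271, 0.0355]
tool_rot: [-1.571, -0.0, 1.047]
force: [0.4, -1.1, -4.8]
grip_width: 0.0231
```

Run:
```python
from h import *
import pickle
g=grab_frame('top'); pickle.dump(g,open('t5.pkl','wb'))
o=monitor.observe(); print(o['clock'],o['position'],o['tool_rot'],o['grip_width'],o['force'])
a=g['frame'][70:280,320:540]
cv2.imwrite('pics/t5.png',cv2.convertScaleAbs(cv2.resize(a,None,fx=2.8,fy=2.8,interpolation=cv2.INTER_CUBIC),alpha=1.6)[:,:,::-1])
```

```text
15.0833 [ 0.42427602 -0.22712687  0.03555191] [-1.57096369e+00  2.18104515e-05  1.04712604e+00] 0.023476720873010525 [ 1.73093908 -0.45517657 -5.41452853]
```

View pics/t5.png

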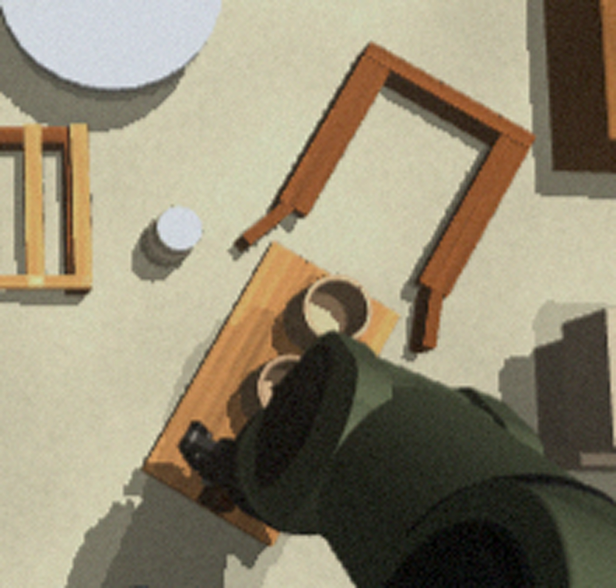

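Board front corners are at (271,243) and (399,317) in the crop, the slot-mouth lip corners at (302,214) and (420,282). Cups still standing.

Run:
```python
from h import *
import pickle
g=pickle.load(open('t5.pkl','rb'))
P=lambda u,v,z: ray(g,320+u/2.8,70+v/2.8,z)[:2]*1000
e=np.array([np.cos(-np.pi/6),np.sin(-np.pi/6)]);n=np.array([-e[1],e[0]])
o=P(271,243,.012)
for nm,u,v,z in [('bL',271,243,.012),('bR',399,317,.012),('bBackL',144,467,.012),('bBackR',270,543,.012),('lipL',303,214,.03),('lipR',420,282,.03),('endinL',385,82,.03),('endinR',487,143,.03),('endoutL',372,43,.03),('endoutR',533,138,.03),('tipL',240,248,.03),('tipR',412,350,.03)]:
    p=P(u,v,z);print(nm,p.round(),'along',((p-o)@e).round(1),'lat',((p-o)@n).round(1))
```

```text
bL [ 641. -277.] along 0.0 lat 0.0
bR [ 577. -391.] along 1.3 lat -130.4
bBackL [ 436. -162.] along -234.6 lat -2.9
bBackR [ 374. -272.] along -234.0 lat -128.8
lipL [ 663. -300.] along 31.1 lat -8.8
lipR [ 605. -403.] along 31.8 lat -126.6
endinL [ 789. -377.] along 178.5 lat -12.7
endinR [ 735. -468.] along 176.8 lat -118.2
endoutL [ 826. -367.] along 205.0 lat 14.9
endoutR [ 741. -510.] along 203.1 lat -151.4
tipL [ 630. -244.] along -25.6 lat 23.8
tipR [ 544. -393.] along -25.7 lat -149.2
```

>>> drive_tool(steps=[12,3.5,-2,0,0,12,6.1,-3.5,0,0,12,7.8,-4.5,0,0,12,7.8,-4.5,0,0,12,7.8,-4.5,0,0])

```text
clock: 15.5
position: [0.4583, -0.2467, 0.0355]
tool_rot: [-1.571, 0.0, 1.047]
force: [-0.8, 0.3, -4.1]
grip_width: 0.0234
```

>>> drive_tool(steps=[12,6.1,-3.5,0,0,12,4.3,-2.5,0,0,12,3.5,-2,0,0,12,1.7,-1,0,0,12,0,0,0,0])

```text
clock: 15.92
position: [0.4732, -0.2554, 0.0355]
tool_rot: [-1.571, 0.0, 1.047]
force: [1.2, -0.1, -5.4]
grip_width: 0.0231
```

>>> drive_tool(steps=[12,3.5,-2,0,0,12,6.1,-3.5,0,0,12,7.8,-4.5,0,0,12,7.8,-4.5,0,0,12,7.8,-4.5,0,0])

```text
clock: 16.33
position: [0.5069, -0.2747, 0.0355]
tool_rot: [-1.571, 0.0, 1.047]
force: [-0.7, 0.7, -4.9]
grip_width: 0.0233
```

>>> drive_tool(steps=[12,7.8,-4.5,0,0,12,7.8,-4.5,0,0,12,7.8,-4.5,0,0,12,7.8,-4.5,0,0,12,7.8,-4.5,0,0])

```text
clock: 16.75
position: [0.5456, -0.297, 0.0354]
tool_rot: [-1.571, 0.0, 1.047]
force: [-1.4, 2.1, -5.0]
grip_width: 0.0233
```

>>> drive_tool(steps=[12,6.1,-3.5,0,0,12,4.3,-2.5,0,0,12,3.5,-2,0,0,12,1.7,-1,0,0,12,0,0,0,0])

```text
clock: 17.17
position: [0.5608, -0.3058, 0.0355]
tool_rot: [-1.571, 0.0, 1.047]
force: [1.0, -1.6, -4.5]
grip_width: 0.0234
```

>>> drive_tool(steps=[12,0.9,-0.5,0,0,12,1.7,-1,0,0,12,1.7,-1,0,0,12,1.7,-1,0,0,12,0.9,-0.5,0,0])

```text
clock: 17.58
position: [0.5676, -0.3097, 0.0355]
tool_rot: [-1.571, -0.0, 1.047]
force: [-1.2, 0.2, -5.5]
grip_width: 0.0233
```

>>> drive_tool(steps=[12,1.7,-1,0,0,12,1.7,-1,0,0,12,1.7,-1,0,0,12,1.7,-1,0,0,12,0.9,-0.5,0,0])

```text
clock: 18.0
position: [0.5753, -0.3143, 0.0355]
tool_rot: [-1.571, 0.0, 1.047]
force: [-1.3, 1.5, -3.4]
grip_width: 0.0233
```

>>> drive_tool(steps=[12,0.9,-0.5,0,0,12,0.9,-0.5,0,0,12,0.9,-0.5,0,0,12,0.9,-0.5,0,0,12,0,0,0,0])

```text
clock: 18.42
position: [0.5789, -0.3162, 0.0355]
tool_rot: [-1.571, 0.0, 1.047]
force: [0.3, -0.8, -4.6]
grip_width: 0.0233
```

>>> drive_tool(steps=[12,0.9,-0.5,0,0,12,0.9,-0.5,0,0,12,0.9,-0.5,0,0,12,0,0,0,0,12,0,0,0,0])

```text
clock: 18.83
position: [0.5816, -0.3177, 0.0355]
tool_rot: [-1.571, -0.0, 1.047]
force: [0.8, -0.3, -5.4]
grip_width: 0.0234
```

Run:
```python
from h import *
import pickle
f=grab_frame('top'); pickle.dump(f,open('t6.pkl','wb'))
o=monitor.observe(); print(o['clock'],o['position'],o['force'])
```

```text
18.8833 [ 0.58157439 -0.31775011  0.03554336] [ 0.91144347 -0.50564573 -3.95396996]
```

>>> drive_tool(steps=[12,0.9,-0.5,0,0,12,0.9,-0.5,0,0,12,0.9,-0.5,0,0,12,0,0,0,0,12,0,0,0,0])

```text
clock: 19.3
position: [0.5842, -0.3192, 0.0355]
tool_rot: [-1.571, 0.0, 1.047]
force: [-1.0, 0.4, -4.1]
grip_width: 0.0236
```

>>> drive_tool(steps=[12,0.9,-0.5,0,0,12,0.9,-0.5,0,0,12,0,0,0,0,12,0,0,0,0,12,0,0,0,0])

```text
clock: 19.72
position: [0.586, -0.3202, 0.0355]
tool_rot: [-1.571, 0.0, 1.047]
force: [-0.6, -0.3, -4.6]
grip_width: 0.0235
```

No stop contact yet, so I'll look before going further.

Run:
```python
from h import *
import pickle
f=grab_frame('wrist'); g=grab_frame('top'); pickle.dump((f,g),open('t7.pkl','wb'))
b=np.hstack([cv2.resize(f['frame'],(440,330)),cv2.resize(cv2.convertScaleAbs(g['frame'][70:265,330:540],alpha=1.6),(355,330),interpolation=cv2.INTER_CUBIC)])
cv2.imwrite('pics/m7.png',b[:,:,::-1])
```

```text
(no output)
```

View pics/m7.png

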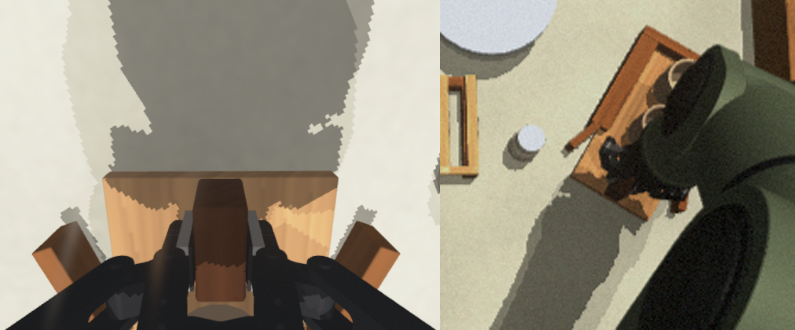

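The board is in the slots with the cups standing, and the rear of the board is about at the flare tips. It's nearly home, so I'll creep until it touches the stop.

>>> drive_tool(steps=[12,0.9,-0.5,0,0,12,0.9,-0.5,0,0,12,0.9,-0.5,0,0,12,0,0,0,0,12,0,0,0,0])

```text
clock: 20.23
position: [0.5873, -0.3208, 0.0354]
tool_rot: [-1.567, 0.0, 1.047]
force: [-11.5, 6.4, 4.3]
grip_width: 0.0232
```

>>> drive_tool(steps=[12,0.9,-0.5,0,0,12,0.9,-0.5,0,0,12,0.9,-0.5,0,0,12,0,0,0,0,12,0,0,0,0])

```text
clock: 20.65
position: [0.5873, -0.3209, 0.0353]
tool_rot: [-1.561, 0.0, 1.047]
force: [-32.5, 18.7, 25.7]
grip_width: 0.0234
```

Contact with the end stop: force jumped to 37 N with no further motion. I'll relax, release and rise.

>>> drive_tool(steps=[12,-1.7,1,0,0,12,-1.2,0.7,0,0,12,0,0,-0.5,0,12,0,0,0,0,20,0,0,0,0])

```text
clock: 21.07
position: [0.5874, -0.3207, 0.0353]
tool_rot: [-1.568, -0.0, 1.047]
force: [-11.8, 8.0, 9.9]
grip_width: 0.0236
```

>>> drive_tool(steps=[26,0,0,0,0,30,0,0,0,0,36,0,0,0,0,45,0,0,0,0,45,0,0,0,0])

```text
clock: 21.48
position: [0.5886, -0.3215, 0.0351]
tool_rot: [-1.571, -0.0, 1.047]
force: [-0.1, -0.4, -0.5]
grip_width: 0.045
```

>>> drive_tool(steps=[45,0,0,15,0,45,0,0,30,0,45,0,0,40,0,45,0,0,40,0,45,0,0,0,0])

```text
clock: 21.9
position: [0.5913, -0.3232, 0.1692]
tool_rot: [-1.582, -0.001, 1.047]
force: [0.3, -0.4, 0.7]
grip_width: 0.0452
```

>>> drive_tool(steps=[85,-7.4,36.4,6.3,2,85,-7.4,36.4,6.3,2,85,-7.4,36.4,6.3,2,85,-7.4,36.4,6.3,2,85,-7.4,36.4,6.3,2])

```text
clock: 22.32
position: [0.5508, -0.1379, 0.1929]
tool_rot: [-1.572, -0.0, 1.223]
force: [0.8, -0.1, 0.4]
grip_width: 0.0849
```

>>> drive_tool(steps=[85,-7.4,36.4,6.3,2,85,-7.4,36.4,6.3,2,85,-7.4,36.4,6.3,2,85,-7.4,36.4,6.3,2,85,-7.4,36.4,6.3,2])

```text
clock: 22.73
position: [0.5138, 0.0441, 0.2245]
tool_rot: [-1.572, -0.0, 1.398]
force: [0.7, -0.0, 0.3]
grip_width: 0.085
```

>>> drive_tool(steps=[85,-7.4,36.4,6.3,2,85,-7.4,36.4,6.3,2,85,-7.4,36.4,6.3,2,85,-7.4,36.4,6.3,2,85,-7.4,36.4,6.3,2])

```text
clock: 23.15
position: [0.4767, 0.2262, 0.2561]
tool_rot: [-1.572, -0.0, 1.572]
force: [0.1, 0.8, -0.2]
grip_width: 0.0849
```

>>> drive_tool(steps=[85,0,0,0,1.7,85,0,0,0,0,85,0,0,0,0,85,0,0,0,0,85,0,0,0,0])

```text
clock: 23.57
position: [0.4777, 0.2235, 0.2547]
tool_rot: [-1.571, 0.0, 1.598]
force: [-0.7, 0.1, 0.2]
grip_width: 0.0848
```

Run:
```python
from h import *
import pickle
f=grab_frame('wrist'); pickle.dump(f,open('w8.pkl','wb')); save(f,'w8.png')
o=monitor.observe(); print(o['clock'],o['position'],o['tool_rot'],o['qpos'])
```

```text
23.6167 [0.47763879 0.22362189 0.25461764] [-1.57093684e+00  3.00398295e-04  1.59830398e+00] [-0.38060375  0.36248916 -0.21991681  1.83778649  0.09554485  0.95152913
  0.95608682]
```

View pics/w8.png

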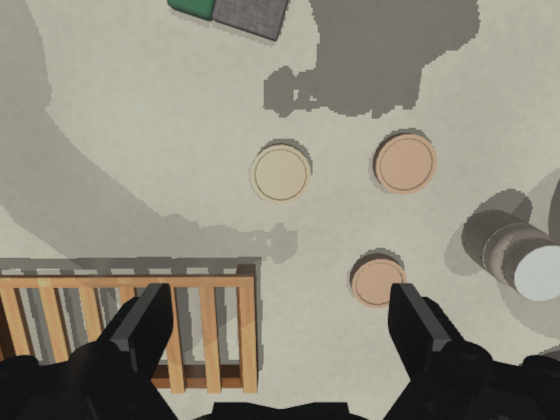

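Coasters are at (281,173), (405,164) and (379,282). The rack front edge is at row ~276, ending at (256,276).

Run:
```python
from h import *
import pickle
f=pickle.load(open('w8.pkl','rb'))
for n,u,v,z in [('c3',281,173,.018),('c2',405,164,.018),('c1',379,282,.018),('rackL',256,276,.032),('rackR',2,276,.032),('rl24',256,276,.024),('glaze',555,272,.095)]: print(n,(ray(f,u,v,z)*1000).round(1))
```

```text
c3 [474.1 224.7  18. ]
c2 [461.8 345.5  18. ]
c1 [590.7 334.   18. ]
rackL [580.  201.8  32. ]
rackR [587.3 -60.9  32. ]
rl24 [584.1 201.3  24. ]
glaze [536.8 458.   95. ]
```

>>> drive_tool(steps=[85,-3.5,1,-40,0,85,0,0,-40,0,85,0,0,-40,0,85,0,0,-40,0,85,0,0,-35,0])

```text
clock: 24.03
position: [0.4736, 0.2247, 0.0574]
tool_rot: [-1.57, 0.0, 1.599]
force: [0.5, -0.6, 0.0]
grip_width: 0.0851
```

>>> drive_tool(steps=[85,0,0,-20,0,85,0,0,-15,0,85,0,0,-8,0,85,0,0,-4.5,0,85,0,0,0,0])

```text
clock: 24.45
position: [0.4739, 0.2253, 0.0118]
tool_rot: [-1.57, 0.0, 1.6]
force: [-0.2, 0.3, -0.4]
grip_width: 0.085
```

>>> drive_tool(steps=[75,0,0,0,0,65,0,0,0,0,55,0,0,0,0,52,0,0,0,0,52,0,0,0,0], grip_force=40)

```text
clock: 24.87
position: [0.4744, 0.2257, 0.0132]
tool_rot: [-1.572, -0.001, 1.6]
force: [-2.2, -1.2, 11.1]
grip_width: 0.0585
```

>>> drive_tool(steps=[52,0,0,0,0,52,0,0,2,0,52,0,0,6,0,52,0,0,6,0,52,0,0,0,0])

```text
clock: 25.28
position: [0.4745, 0.2258, 0.0275]
tool_rot: [-1.572, -0.001, 1.6]
force: [0.6, 0.0, -0.3]
grip_width: 0.0588
```

>>> drive_tool(steps=[52,4,-15,0,0,52,7,-30,0,0,52,7,-30,0,0,52,7,-30,0,0,52,7,-30,0,0])

```text
clock: 25.7
position: [0.5061, 0.0893, 0.0262]
tool_rot: [-1.571, -0.0, 1.601]
force: [1.8, 0.4, -0.9]
grip_width: 0.0584
```

>>> drive_tool(steps=[52,7,-30,0,0,52,7,-30,0,0,52,7,-30,0,0,52,7,-26,0,0,52,6,-14.7,0,0])

```text
clock: 26.12
position: [0.54, -0.0439, 0.0262]
tool_rot: [-1.571, 0.001, 1.597]
force: [-0.4, -0.4, -1.3]
grip_width: 0.0583
```

>>> drive_tool(steps=[52,0,0,0,0,52,0,0,-5,0,52,0,0,-5,0,52,0,0,-3.5,0,52,0,0,0,0])

```text
clock: 26.53
position: [0.5397, -0.0392, 0.0122]
tool_rot: [-1.571, 0.0, 1.602]
force: [0.1, -2.2, 2.3]
grip_width: 0.0583
```

>>> drive_tool(steps=[52,5,0,0,0,52,9,0,0,0,52,9,0,0,0,52,5,0,0,0,52,2,0,0,0])

```text
clock: 26.95
position: [0.5702, -0.0392, 0.0122]
tool_rot: [-1.571, -0.0, 1.602]
force: [-4.5, 1.3, 5.3]
grip_width: 0.0587
```

>>> drive_tool(steps=[60,0,0,0,0,66,0,0,0,0,72,0,0,0,0,72,0,0,10,0,72,0,0,30,0])

```text
clock: 27.37
position: [0.5677, -0.04, 0.0504]
tool_rot: [-1.566, -0.0, 1.601]
force: [-0.6, 0.0, -0.5]
grip_width: 0.072
```

>>> drive_tool(steps=[0,-20,0,0,0,0,-35,0,0,0,0,0,0,0,0,0,0,0,0,0,0,0,0,0,0])

```text
clock: 27.78
position: [0.5156, -0.0402, 0.0532]
tool_rot: [-1.572, 0.0, 1.6]
force: [1.6, 0.2, -0.2]
grip_width: 0.0112
```

>>> drive_tool(steps=[0,0,0,-14,0,0,0,0,-14,0,0,0,0,-6.7,0,0,0,0,0,0,0,0,0,0,0])

```text
clock: 28.2
position: [0.5151, -0.04, 0.0178]
tool_rot: [-1.57, -0.0, 1.601]
force: [0.2, -0.2, 0.3]
grip_width: 0.0004
```

>>> drive_tool(steps=[0,6,0,0,0,0,13,0,0,0,0,20,0,0,0,0,18,0,0,0,0,0,0,0,0])

```text
clock: 28.62
position: [0.5758, -0.04, 0.0189]
tool_rot: [-1.575, -0.0, 1.6]
force: [-0.7, 1.1, -0.5]
grip_width: -0.0
```

>>> drive_tool(steps=[0,1,0,0,0,0,1,0,0,0,0,1,0,0,0,0,0,0,0,0,0,0,0,0,0])

```text
clock: 29.03
position: [0.5746, -0.0401, 0.0179]
tool_rot: [-1.571, 0.0, 1.601]
force: [0.8, -0.2, -0.2]
grip_width: 0.0003
```

Run:
```python
from h import *
f=grab_frame('wrist'); g=grab_frame('scene')
o=monitor.observe(); print(o['clock'],o['position'],o['force'])
b=np.hstack([cv2.resize(f['frame'],(440,330)),cv2.resize(g['frame'][180:330,200:400],(440,330),interpolation=cv2.INTER_CUBIC)])
cv2.imwrite('pics/m9.png',cv2.resize(b,(800,300))[:,:,::-1])
```

```text
29.1333 [ 0.57467702 -0.04015826  0.01786024] [-0.29312222 -0.5016669  -0.67598717]
```

View pics/m9.png

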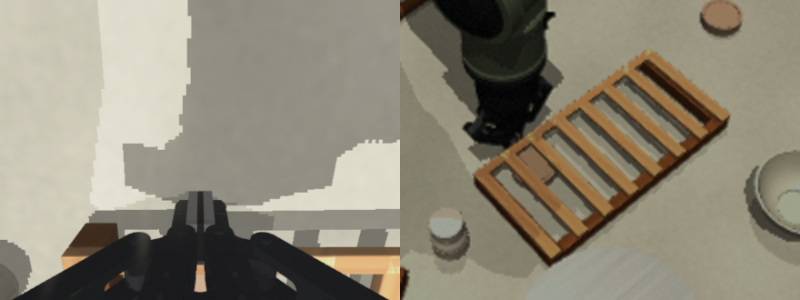

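The coaster is visible in the first slat gap, under the rack, with the fingers right at the front edge. I'll push a little more until the fingers touch the edge.

>>> drive_tool(steps=[0,1,0,0,0,0,1,0,0,0,0,1,0,0,0,0,0,0,0,0,0,0,0,0,0])

```text
clock: 29.55
position: [0.5775, -0.0401, 0.0177]
tool_rot: [-1.57, 0.0, 1.6]
force: [-3.1, -0.5, 2.3]
grip_width: 0.0003
```

>>> drive_tool(steps=[0,1,0,0,0,0,1,0,0,0,0,0,0,0,0,0,0,0,0,0,0,0,0,0,0])

```text
clock: 29.97
position: [0.5776, -0.0402, 0.0175]
tool_rot: [-1.566, 0.0, 1.6]
force: [-16.2, 0.5, 12.8]
grip_width: 0.0002
```

The fingers have touched the rack edge (16 N), so the first coaster is at least flush. Now going to the second one, checking its position numerically on the way.

>>> drive_tool(steps=[0,-20,0,0,0,0,-20,0,20,0,85,0,30,40,0,85,-5,36,40,0,85,-10,40,40,0])

```text
clock: 30.38
position: [0.5291, 0.0422, 0.1327]
tool_rot: [-1.572, -0.0, 1.599]
force: [2.0, 1.1, -0.1]
grip_width: 0.0356
```

>>> drive_tool(steps=[85,-10,40,40,0,85,-10,40,40,0,85,-10,40,20,0,85,-10,40,0,0,85,-10,40,0,0])

```text
clock: 30.8
position: [0.4853, 0.2178, 0.2088]
tool_rot: [-1.574, -0.001, 1.599]
force: [1.0, 0.5, -0.6]
grip_width: 0.0852
```

>>> drive_tool(steps=[85,-5,10,0,0,85,0,0,0,0,85,0,0,0,0,85,0,0,0,0,85,0,0,0,0])

```text
clock: 31.22
position: [0.4807, 0.2249, 0.2071]
tool_rot: [-1.571, 0.0, 1.599]
force: [-0.6, -0.3, -0.0]
grip_width: 0.085
```

```bash
cat > det.py <<'E'
from h import *
def det(name='wrist'):
    f=grab_frame(name); g=cv2.GaussianBlur(cv2.cvtColor(f['frame'],cv2.COLOR_RGB2GRAY),(5,5),1)
    out=[]
    for r0,r1 in [(18,55)]:
        c=cv2.HoughCircles(g,cv2.HOUGH_GRADIENT_ALT,1.2,30,param1=150,param2=.7,minRadius=r0,maxRadius=r1)
        for u,v,r in ([] if c is None else c[0]):
            p=ray(f,u,v,.018); q=ray(f,u+r,v,.018)
            out.append((u.round(),v.round(),(p[:2]*1000).round(1),round(1000*np.linalg.norm(q-p),1)))
    return f,out
if __name__=='__main__':
    f,o=det(); [print(*x) for x in o]; save(f,'det%d.png'%(monitor.observe()['clock']*100))
    s=monitor.observe(); print(s['clock'],s['position'],s['tool_rot'])
E
python3 det.py
```

```text
420.0 168.0 [459.6 344. ] 28.5
389.0 300.0 [587.5 332.3] 28.7
518.0 254.0 [536.9 445.6] 32.2
52.0 341.0 [642.9   2.8] 22.7
31.2667 [0.48063697 0.22496259 0.20715433] [-1.57089924e+00  3.04969143e-04  1.59869612e+00]
```

>>> drive_tool(steps=[85,-5,30,-20,0,85,-5,35,-30,0,85,-5,35,-30,0,85,-4.7,20,-30,0,85,0,0,-20,0])

```text
clock: 31.68
position: [0.4595, 0.3426, 0.0809]
tool_rot: [-1.569, -0.002, 1.604]
force: [-1.0, 0.3, -0.9]
grip_width: 0.0853
```

>>> drive_tool(steps=[85,0,0,-25,0,85,0,0,-20,0,85,0,0,-14,0,85,0,0,-6,0,85,0,0,0,0])

```text
clock: 32.1
position: [0.4613, 0.338, 0.0171]
tool_rot: [-1.569, 0.001, 1.6]
force: [-0.7, -1.1, 0.5]
grip_width: 0.0849
```

>>> drive_tool(steps=[75,0,0,0,0,65,0,0,0,0,55,0,0,0,0,52,0,0,0,0,52,0,0,0,0])

```text
clock: 32.52
position: [0.4622, 0.3393, 0.0197]
tool_rot: [-1.572, -0.001, 1.6]
force: [-1.8, -1.3, 8.9]
grip_width: 0.0576
```

>>> drive_tool(steps=[52,0,0,0,0,52,0,0,2,0,52,0,0,6,0,52,0,0,6,0,52,0,0,0,0])

```text
clock: 32.93
position: [0.462, 0.3393, 0.0339]
tool_rot: [-1.572, -0.001, 1.6]
force: [0.9, 0.1, -0.5]
grip_width: 0.0581
```

>>> drive_tool(steps=[52,4,-15,0,0,52,8,-28,0,0,52,8,-28,0,0,52,8,-28,0,0,52,8,-28,0,0])

```text
clock: 33.35
position: [0.4977, 0.2107, 0.0325]
tool_rot: [-1.571, -0.0, 1.601]
force: [1.0, -0.6, -1.5]
grip_width: 0.058
```

>>> drive_tool(steps=[52,8,-28,0,0,52,8,-28,0,0,52,8,-28,0,0,52,8,-28,0,0,52,6,-28,0,0])

```text
clock: 33.77
position: [0.5361, 0.0705, 0.0326]
tool_rot: [-1.571, -0.0, 1.6]
force: [0.6, 1.0, 0.2]
grip_width: 0.0578
```

>>> drive_tool(steps=[52,4,-16,0,0,52,0,-9,0,0,52,0,0,0,0,52,0,0,0,0,52,0,0,0,0])

```text
clock: 34.18
position: [0.5393, 0.0487, 0.0324]
tool_rot: [-1.571, -0.001, 1.602]
force: [-0.9, -0.3, -0.9]
grip_width: 0.0577
```

>>> drive_tool(steps=[52,0,0,-5,0,52,0,0,-5,0,52,0,0,-3.5,0,52,0,0,0,0,52,0,0,0,0])

```text
clock: 34.6
position: [0.5395, 0.0478, 0.0185]
tool_rot: [-1.571, -0.0, 1.602]
force: [-0.5, 1.1, 3.6]
grip_width: 0.0578
```

>>> drive_tool(steps=[52,5,0,0,0,52,9,0,0,0,52,8,0,0,0,52,4,0,0,0,52,2,0,0,0])

```text
clock: 35.02
position: [0.5674, 0.0474, 0.0185]
tool_rot: [-1.57, 0.0, 1.601]
force: [-6.9, -0.0, 11.4]
grip_width: 0.0578
```

>>> drive_tool(steps=[60,0,0,0,0,66,0,0,0,0,72,0,0,0,0,72,0,0,10,0,72,0,0,30,0])

```text
clock: 35.43
position: [0.5654, 0.0469, 0.0566]
tool_rot: [-1.565, 0.0, 1.601]
force: [0.4, -0.3, 0.6]
grip_width: 0.072
```

>>> drive_tool(steps=[0,-20,0,0,0,0,-35,0,0,0,0,0,0,0,0,0,0,0,0,0,0,0,0,0,0])

```text
clock: 35.85
position: [0.5132, 0.0471, 0.0594]
tool_rot: [-1.572, -0.0, 1.6]
force: [0.7, -0.0, -1.2]
grip_width: 0.0113
```

>>> drive_tool(steps=[0,0,0,-18,0,0,0,0,-16,0,0,0,0,-6,0,0,0,0,0,0,0,0,0,0,0])

```text
clock: 36.27
position: [0.5128, 0.0471, 0.0189]
tool_rot: [-1.571, 0.0, 1.6]
force: [0.0, 0.2, -0.1]
grip_width: -0.0002
```

>>> drive_tool(steps=[0,6,0,0,0,0,13,0,0,0,0,20,0,0,0,0,18,0,0,0,0,0,0,0,0])

```text
clock: 36.68
position: [0.5733, 0.0469, 0.0199]
tool_rot: [-1.574, -0.001, 1.599]
force: [-0.5, 0.4, -0.9]
grip_width: -0.0001
```

>>> drive_tool(steps=[0,1,0,0,0,0,1,0,0,0,0,1,0,0,0,0,1,0,0,0,0,0,0,0,0])

```text
clock: 37.1
position: [0.5734, 0.047, 0.019]
tool_rot: [-1.571, 0.0, 1.601]
force: [0.1, 0.2, -1.1]
grip_width: -0.0001
```

Creep to contact, then back off and find the third coaster.

>>> drive_tool(steps=[0,1,0,0,0,0,1,0,0,0,0,1,0,0,0,0,0,0,0,0,0,0,0,0,0])

```text
clock: 37.52
position: [0.5747, 0.0469, 0.0185]
tool_rot: [-1.567, 0.001, 1.601]
force: [-11.2, 1.1, 8.9]
grip_width: -0.0001
```

>>> drive_tool(steps=[0,0.7,0,0,0,0,0,0,0,0,0,-10,0,0,0,0,-20,0,0,0,0,-10,0,20,0])

```text
clock: 37.93
position: [0.5338, 0.0468, 0.0363]
tool_rot: [-1.566, 0.001, 1.601]
force: [-1.0, 0.1, 0.0]
grip_width: 0.0
```

>>> drive_tool(steps=[85,-10,20,40,0,85,-10,30,40,0,85,0,30,40,0,85,0,30,30,0,85,0,30,0,0])

```text
clock: 38.35
position: [0.5218, 0.1759, 0.1763]
tool_rot: [-1.578, -0.002, 1.599]
force: [1.3, -0.0, 0.6]
grip_width: 0.0603
```

>>> drive_tool(steps=[85,0,30,0,0,85,0,20,0,0,85,0,0,0,0,85,0,0,0,0,85,0,0,0,0])

```text
clock: 38.77
position: [0.5199, 0.2234, 0.1705]
tool_rot: [-1.57, 0.001, 1.6]
force: [0.6, -0.5, -1.4]
grip_width: 0.0851
```

```bash
python3 det.py; ls pics
```

```text
408.0 283.0 [588.8 332.3] 25.4
408.0 283.0 [588.8 332.3] 31.9
38.8167 [0.52000634 0.22303337 0.17046938] [-1.57055014e+00  7.10570484e-04  1.59941747e+00]
crop1.png
det3126.png
det3881.png
m2.png
m4.png
m7.png
m9.png
scene0.png
t5.png
top0.png
top0b.png
w1.png
w3.png
w8.png
```

>>> drive_tool(steps=[85,14,22,0,0,85,14,22,-10,0,85,14,22,-20,0,85,14,22,-20,0,85,13,21.5,-20,0])

```text
clock: 39.23
position: [0.5902, 0.3332, 0.0998]
tool_rot: [-1.571, 0.0, 1.599]
force: [0.9, -0.2, 1.1]
grip_width: 0.0851
```

>>> drive_tool(steps=[85,0,0,-20,0,85,0,0,-20,0,85,0,0,-20,0,85,0,0,-14,0,85,0,0,0,0])

```text
clock: 39.65
position: [0.588, 0.3318, 0.0237]
tool_rot: [-1.567, 0.002, 1.6]
force: [0.1, -0.5, 0.4]
grip_width: 0.0848
```

>>> drive_tool(steps=[85,0,0,-8,0,85,0,0,-6,0,85,0,0,0,0,70,0,0,0,0,60,0,0,0,0])

```text
clock: 40.07
position: [0.5892, 0.3338, 0.0134]
tool_rot: [-1.572, -0.0, 1.6]
force: [1.2, 0.2, 0.3]
grip_width: 0.0635
```

>>> drive_tool(steps=[52,0,0,0,0,52,0,0,0,0,52,0,0,0,0,52,0,0,0,0,52,0,0,0,0])

```text
clock: 40.48
position: [0.5893, 0.3338, 0.0136]
tool_rot: [-1.572, -0.0, 1.6]
force: [-1.3, -1.6, 5.4]
grip_width: 0.0586
```

>>> drive_tool(steps=[52,0,0,4,0,52,0,0,5,0,52,0,0,5,0,52,0,0,0,0,52,0,0,0,0])

```text
clock: 40.9
position: [0.5892, 0.3337, 0.0272]
tool_rot: [-1.571, -0.0, 1.6]
force: [-0.4, -0.1, -0.5]
grip_width: 0.0584
```

>>> drive_tool(steps=[52,-5,-2,0,0,52,-11,-5,0,0,52,-14,-8,0,0,52,-14,-14,0,0,52,-6,-20,0,0])

```text
clock: 41.32
position: [0.5363, 0.2856, 0.0264]
tool_rot: [-1.569, -0.001, 1.603]
force: [-0.0, 0.6, -0.7]
grip_width: 0.0585
```

>>> drive_tool(steps=[52,0,-24,0,0,52,0,-24,0,0,52,0,-24,0,0,52,0,-24,0,0,52,0,-24,0,0])

```text
clock: 41.73
position: [0.5382, 0.1634, 0.0265]
tool_rot: [-1.57, 0.0, 1.601]
force: [0.5, -0.3, -1.5]
grip_width: 0.0584
```

>>> drive_tool(steps=[52,0,-18,0,0,52,0,-9,0,0,52,0,0,0,0,52,0,0,0,0,52,0,0,0,0])

```text
clock: 42.15
position: [0.5388, 0.1391, 0.0267]
tool_rot: [-1.571, -0.001, 1.602]
force: [0.2, 0.6, -1.1]
grip_width: 0.0585
```

>>> drive_tool(steps=[52,0,-2,-5,0,52,0,0,-5,0,52,0,0,-3.5,0,52,0,0,0,0,52,0,0,0,0])

```text
clock: 42.57
position: [0.5388, 0.1362, 0.0128]
tool_rot: [-1.571, -0.0, 1.601]
force: [-0.3, 1.3, 2.8]
grip_width: 0.0582
```

>>> drive_tool(steps=[52,5,0,0,0,52,8,0,0,0,52,8,0,0,0,52,4,0,0,0,52,1.5,0,0,0])

```text
clock: 42.98
position: [0.5664, 0.1355, 0.0129]
tool_rot: [-1.571, -0.0, 1.6]
force: [0.3, -0.3, -1.3]
grip_width: 0.0585
```

>>> drive_tool(steps=[60,0,0,0,0,66,0,0,0,0,72,0,0,0,0,72,0,0,10,0,72,0,0,30,0])

```text
clock: 43.4
position: [0.5633, 0.1352, 0.0511]
tool_rot: [-1.566, 0.001, 1.601]
force: [-0.2, -0.4, 0.3]
grip_width: 0.0722
```

>>> drive_tool(steps=[0,-20,0,0,0,0,-35,0,0,0,0,0,0,0,0,0,0,0,0,0,0,0,0,0,0])

```text
clock: 43.82
position: [0.511, 0.1358, 0.0539]
tool_rot: [-1.572, -0.0, 1.601]
force: [-0.7, 0.2, -0.8]
grip_width: 0.0111
```

>>> drive_tool(steps=[0,0,0,-14,0,0,0,0,-14,0,0,0,0,-6.7,0,0,0,0,0,0,0,0,0,0,0])

```text
clock: 44.23
position: [0.5107, 0.1357, 0.0184]
tool_rot: [-1.57, 0.0, 1.6]
force: [-0.8, -0.9, -0.5]
grip_width: -0.0001
```

>>> drive_tool(steps=[0,6,0,0,0,0,13,0,0,0,0,20,0,0,0,0,17,0,0,0,0,0,0,0,0])

```text
clock: 44.65
position: [0.5702, 0.1353, 0.0194]
tool_rot: [-1.574, -0.001, 1.599]
force: [0.1, -0.5, -0.4]
grip_width: -0.0
```

>>> drive_tool(steps=[0,1,0,0,0,0,1,0,0,0,0,1,0,0,0,0,1,0,0,0,0,0,0,0,0])

```text
clock: 45.07
position: [0.5704, 0.1357, 0.0186]
tool_rot: [-1.571, 0.0, 1.601]
force: [0.4, 0.8, -0.4]
grip_width: 0.0
```

>>> drive_tool(steps=[0,1,0,0,0,0,1,0,0,0,0,1,0,0,0,0,0.7,0,0,0,0,0,0,0,0])

```text
clock: 45.48
position: [0.5719, 0.1356, 0.0182]
tool_rot: [-1.567, 0.001, 1.601]
force: [-16.0, -0.6, 12.5]
grip_width: -0.0002
```

>>> drive_tool(steps=[0,-10,0,0,0,0,-20,0,0,0,0,-15,0,10,0,0,-10,10,30,0,0,-10,25,40,0])

```text
clock: 45.9
position: [0.5087, 0.1647, 0.0923]
tool_rot: [-1.567, 0.003, 1.598]
force: [2.2, -0.6, 0.4]
grip_width: 0.0
```

>>> drive_tool(steps=[0,-10,30,40,0,0,-10,35,30,0,0,-10,35,20,0,0,-10,35,20,0,0,-10,35,10,0])

```text
clock: 46.32
position: [0.4633, 0.3296, 0.205]
tool_rot: [-1.573, -0.002, 1.6]
force: [0.6, 0.6, 0.1]
grip_width: 0.0002
```

>>> drive_tool(steps=[0,-10,35,10,0,0,-10,35,10,0,0,-10,30,0,0,0,0,0,0,0,0,0,0,0,0])

```text
clock: 46.73
position: [0.4321, 0.4293, 0.222]
tool_rot: [-1.57, -0.0, 1.604]
force: [-0.3, -1.1, -0.3]
grip_width: 0.0004
```

Run:
```python
from h import *
import pickle
t=grab_frame('top'); s=grab_frame('scene'); pickle.dump((t,s),open('fin.pkl','wb'))
o=monitor.observe(); print(o['clock'],o['position'])
cv2.imwrite('pics/ft.png',cv2.convertScaleAbs(cv2.resize(t['frame'][70:270,200:540],(800,470),interpolation=cv2.INTER_CUBIC),alpha=1.6)[:,:,::-1])
cv2.imwrite('pics/fs.png',cv2.convertScaleAbs(cv2.resize(s['frame'][170:410,60:400],(800,565),interpolation=cv2.INTER_CUBIC),alpha=1.3)[:,:,::-1])
```

```text
46.8333 [0.43367213 0.42694631 0.2219014 ]
```

View pics/ft.png

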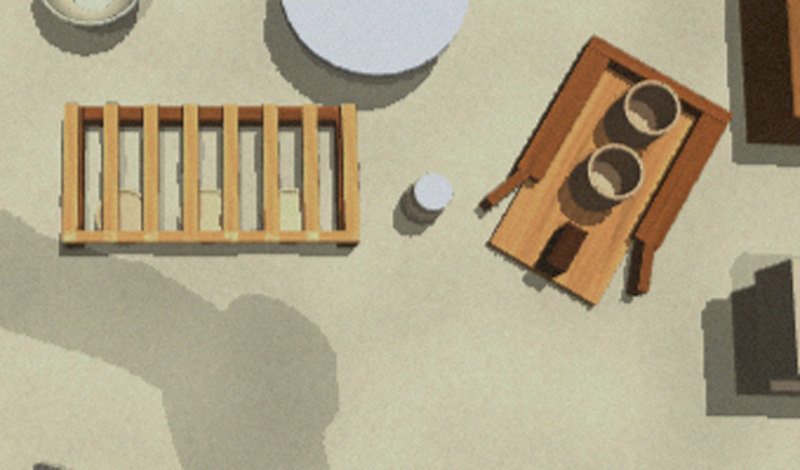

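View pics/fs.png

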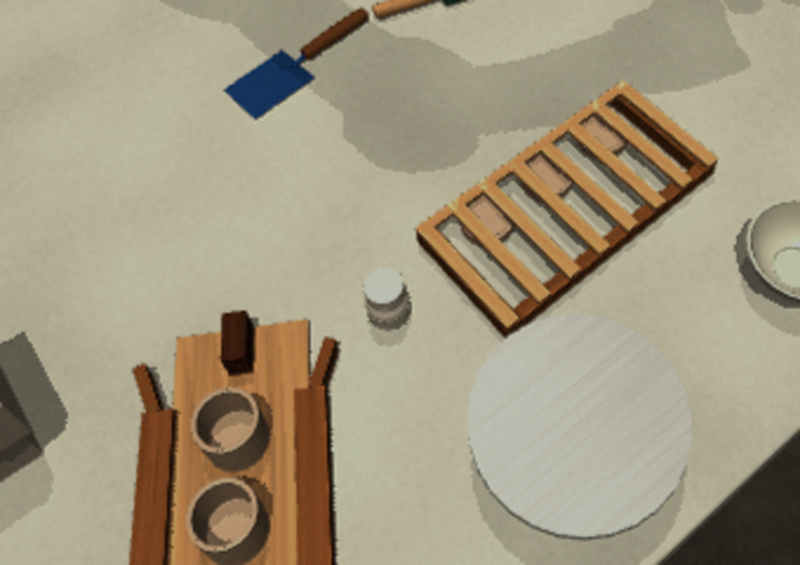

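All cups stand on the board in the holder, and the three coasters show in the slat gaps with back edges near row 189 of the top crop. One numeric check of depth.

Run:
```python
from h import *
import pickle
t,s=pickle.load(open('fin.pkl','rb'))
P=lambda u,v,z: (ray(t,200+u*340/800,70+v*200/470,z)[:2]*1000).round(1)
for n,u,v in [('c1',130,189),('c2',210,189),('c3',290,188)]:
    p=P(u,v,.018); fx=588.5-(p[1]+40)*.0278; print(n,'back edge',p,'depth past front',round(p[0]-fx,1))
S=lambda u,v,z: (ray(s,60+u*340/800,170+v*240/565,z)[:2]*1000).round(1)
for n,u,v in [('c3',500,233),('c2',560,190),('c1',613,149)]:
    p=S(u,v,.018); fx=588.5-(p[1]+40)*.0278; print(n,'scene back edge',p,round(p[0]-fx,1))
e=np.array([np.cos(np.pi/6),-.5]);m=np.array([592,-325.5])
for n,p in [('bL',P(488,243,.012)),('bR',P(594,306,.012)),('hand',P(569,237,.05))]: print(n,p,'holder x',((p-m)@e).round(1))
```

```text
c1 back edge [641.9 128.9] depth past front 58.1
c2 back edge [644.7  44.3] depth past front 58.5
c3 back edge [648.7 -40.5] depth past front 60.2
c3 scene back edge [648.3 -41.8] 59.7
c2 scene back edge [647.3  43.6] 61.1
c1 scene back edge [643.4 126.6] 59.5
bL [ 597.2 -252.7] holder x -31.9
bR [ 532.9 -364.1] holder x -31.9
hand [ 597.5 -324.9] holder x 4.5
```

By the contact method the depth is about flush, but with no clear margin. I'll take a closer wrist look at the rack front.

>>> drive_tool(steps=[0,6,-33,0,0,0,6,-33,0,0,0,6,-33,0,0,0,6,-33,0,0,0,6,-33,-10,0])

```text
clock: 47.25
position: [0.4645, 0.2601, 0.2134]
tool_rot: [-1.573, -0.0, 1.598]
force: [2.1, 0.9, 0.2]
grip_width: 0.0001
```

>>> drive_tool(steps=[0,6,-33,-20,0,0,6,-33,-20,0,0,6,-33,-20,0,0,6,-33,-20,0,0,6,-33,-10,0])

```text
clock: 47.67
position: [0.4926, 0.0944, 0.1204]
tool_rot: [-1.569, 0.001, 1.599]
force: [0.6, 1.1, -0.1]
grip_width: 0.0002
```

>>> drive_tool(steps=[0,0,0,0,0,0,0,0,0,0,0,0,0,0,0,0,0,0,0,0,0,0,0,0,0])

```text
clock: 48.08
position: [0.4935, 0.0985, 0.1226]
tool_rot: [-1.572, -0.0, 1.602]
force: [0.6, 0.4, 0.4]
grip_width: -0.0
```

Run:
```python
from h import *
import pickle
f=grab_frame('wrist'); pickle.dump(f,open('w10.pkl','wb'))
o=monitor.observe(); print(o['clock'],o['position'],f['xyz'])
a=f['frame']; print([proj(f,p).round() for p in [(.583,.129,0),(.586,.045,0),(.5885,-.04,0),(.583,.129,.032)]])
g=(255*(a/255.)**.6).astype(np.uint8)
cv2.imwrite('pics/w10.png',cv2.resize(g,(800,600),interpolation=cv2.INTER_CUBIC)[:,:,::-1])
```

```text
48.1333 [0.49350775 0.09841157 0.1225679 ] [0.41534493 0.0964458  0.25072942]
[array([315., 323.]), array([207., 323.]), array([ 96., 323.]), array([320., 350.])]
```

View pics/w10.png

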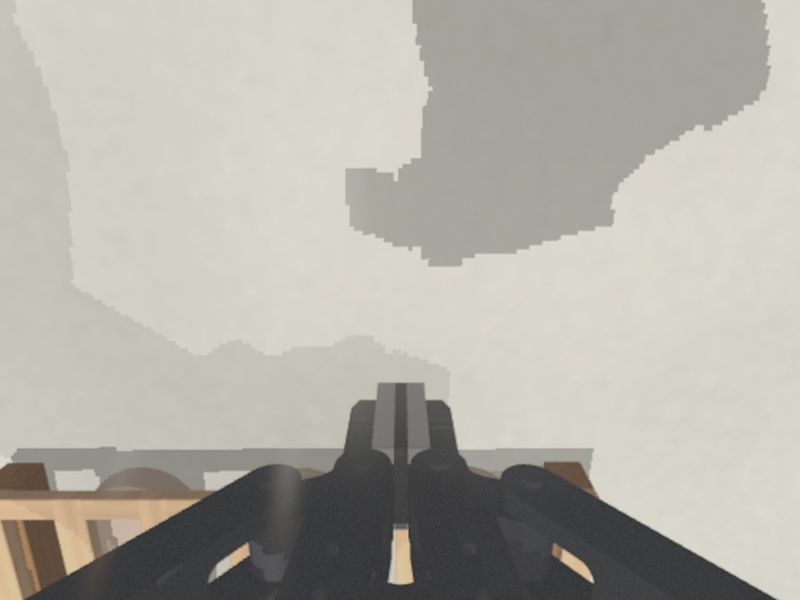

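The coasters' rear edges show at row ~468, and the front of the rack's feet at row ~463. So all three sit about 2–3 mm inside the front edge. The arm is clear of everything, so I'm handing in.

```bash
python3 -c "
from workcell import workorder; print(workorder.job_done())"
```

```text
the job is handed in; nothing more can be done
None
```

The job is handed in at about 48 s: both cups are on the board, the board is home in the holder, and all three coasters are under the rack. No verdict was reported.

- **Cups and board:** Both cups went upright onto the board's centre line first. I then slid the board by its handle until it met the end stop (37 N, no further motion). The last pictures show it in the slots with both cups standing.
- **Coasters:** I gripped each one, slid it partly under the rack, then pushed until the closed fingers touched the rack's front edge.
- **Jars:** I never touched them. The slip jar is still standing in the last pictures. The glaze jar was outside them and was last measured in place partway through.

**Checks that disagreed or are weak:**
- **Coaster depth:** The top and scene cameras put the back edges 58–61 mm past the front edge, where 60 is flush, so that check alone was marginal. The closer wrist view put all three about 2–3 mm inside.
- **Board position:** The board reached the stop about 9 mm later than my first camera estimate. I took the contact force as the proof that it was home. A final camera check, using that same rough estimate of the holder's position, put the rear of the board about 8 mm further in than expected.

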